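A level scoop of grinding rods

ROBOT

A 6-joint arm with a two-finger parallel gripper is mounted at the origin on the work surface. World frame = base frame: x ahead of the robot, y to its left, z up, the work surface at z = 0. Lengths are in m, angles in rad, forces in N, time in s.
With the tool pointing down it reaches from about 0.3 to 0.875 m from the base axis. Payload 6.4 kg.
Tool frame: the origin (TCP) lies on the centre line of the jaws, within the pads' length; the fingertips stand ctrl.nose_length ahead of it and the grasp point (between the pads) lies 6 mm ahead of it (ctrl.nose_length is the distance from the TCP to the fingertips, in m); x points along the fingers, y is the direction in which the jaws open and shut, and the axes are right-handed (so a half turn about x gives the same grasp; the last joint's range is limited). The gripper opens to 85 mm and grips with 20 to 120 N. Pads are 22 mm wide; open, the fingers measure 114 mm over their backs; the gripper's body (76 mm by 85 mm) begins 54 mm behind the grasp point. The pads swing forward as they close: fully open they stand 13 mm farther back than shut.
Start: joints at [-0.206, 0.181, 1.607, -0, 1.354, -0.206], TCP at [0.575, 0, 0.256] pointing down, gripper open.
Joint ranges: [-2.99, 2.99], [-0.89, 2.07], [0.3, 2.58], [-1.14, 4.28], [0, 2.63], [-3.12, 3.12]. Speed limits (rad/s): [2.57, 2.57, 3.01, 3.14, 3.14, 3.14].

INTERFACE

Orientations are given as a unit quaternion [w, x, y, z].
In Python, from bench import telemetry, cams, workorder, spotter, ctrl gives the robot as it stands. The module is installed in compiled form; this text tells all that it offers.
- The arm moves only by the tool servo_tool, never from a script. Its argument "targets" is one flat list of numbers, 4 for each row, row after row: the shift along the tool's x, y, z in mm, then the turn about the tool's x in rad. A call has exactly 5 rows; each row shifts and turns the commanded pose from where the row before left it, along the tool's axes as they then stand; what a row does not reach is not made up. A row lasts 1/10 s, in which the tool goes at most 50 mm and 8.59 degrees, less where a joint would pass 70% of its speed; a pose out of reach is approached as far as the arm can. A call is refused whole if a number of a shift passes 50 or a number of a turn 0.15, either way. A call with a gripper value outside its range is refused whole. "fingers" is the finger opening in mm, from 0 to 85.4, set as the call begins (left out, the last holds). The fingers move at their own pace and stop on an object; the grip force is fixed at half the most. Time passes only in rows, so rows that do not move let the fingers close, or fill a call up. It gives the time, the measured TCP pose, the force and the opening at its end, in the units of the state.
- telemetry.get_obs(): the state, without advancing time (a new reading comes with each control period).
- cams.camera(name): name is "scene" or "side" or "wrist"; returns (picture, depth): 384x512x3 uint8, blue, green, red; 384x512 float32, m along the optical axis (not along the pixel's ray), 0 where there is no reading.
- cams.camera_params(name): a dict with "intrinsics" (3x3 intrinsics, pixels), "R" (3x3) and "t" (3): a world point X has camera coordinates R X + t; the wrist camera has in their place "mount" (4x4, takes a point from camera to tool coordinates, whose origin is the TCP and whose axes are the tool frame's). Camera axes: x right, y down, z forward; pixel columns grow to the right and rows downward; lengths in m; the calibration is good to about 2 mm. A picture is of the moment at which its call begins: read the wrist's pose just before it. camera_params takes no time and is no camera call.
- workorder.hand_in(): hands the job in, once; it reports no verdict.
Trained networks look in the newest picture that a camera, given by its name, has taken for a name from the list of things; names that differ only in an ending like _2 or _b are one class to them, and where a whole thing is asked for, a point or a joint stands for the part that bears it (a point fixed in the world has none). Each returns a list of dicts, best first, with "score" (0 to 1); they miss things now and then, are a little off and sometimes report something else, mostly with a low value. They report only what shows in the picture. A call takes as long as a camera call. They do not tell look-alikes from the thing itself.
- spotter.search_frame(camera, thing): "pixel" ([column, row] in pixels, amid what is visible of it).
The state is a dict: "time_s": time; "q": joint angles; "dq": joint speeds; "joint_efforts": joint torques, N m; "eef_pos": TCP position; "eef_rot": TCP orientation; "wrist_force": force on the tool from outside, world axes, zero at the start; "torque": the same for the moment, N m; "opening": opening from 0.0 (shut) to 1.0 (fully open).
Only numpy, scipy, OpenCV 4.12 (cv2) and the standard library are available. Lean on these libraries where they do the work, as an engineer would, in place of code of your own. Each camera call takes 0.05 s, during which the arm holds its last target.

TASK

Push the scoop that stands in the steel trough under the stack of white grinding rods and lift it out heaped. Then draw it sideways beneath the strike-off bar on the trough's edge, so that the bar holds back the two upper rods, which drop into the trough, and the level layer of three stays in the scoop. Set the level scoop upright in the middle of the balance's round pan and let go.

Things in the scene. Friction and masses are not known exactly. Their poses are not given: they have to be found in the camera images.
- scoop_grip (a point): grip point of the aluminium scoop, on its upright black handle (14 mm thick along x, 26 mm along y; top 18 mm above), 112 mm above the scoop's underside. x to its lip, z up. Ahead in x: back wall face 16 mm, middle of bed 50 mm, low ridge 82 mm, lip tip 95 mm; base starts 10 mm behind. Bed 40 mm wide, open at the sides: rods stick out. 220 g. Starts in the trough's groove, lip towards the rods.
- trough: fixed open steel trough, 240 x 96 mm; walls 50 mm high, 4 mm thick; floor 5 mm. Origin: underside, below the middle of the rod stack; x lengthwise away from the scoop. Inside x -172 to 60, y -44 to 44 mm. Ledges 14 mm above the underside, between small stops, carry the rods; the scoop (5 mm high in front) slides freely below them in the 48 mm groove. Fully under: its bed's middle at x = -6 to 0 mm.
- bar: fixed strike-off bar beside the trough's +y wall, along the trough, x -30 to 82 mm, 10 mm wide, 24 mm high. Origin: middle of its underside, in the trough's frame (0, 59, 95) mm; post at x = 72. Moving in +y with its underside 65 mm (60 to 69) above the trough's and its bed's middle at x = -10 to 0, the scoop passes under with its lower rods; the bar stops the upper ones, all off by y = 115.
- pan (a point): centre of the top of the balance's round steel pan, 156 mm across, 65 mm above the bench; fixed, on a white housing 190 x 180 mm. z up. (The like-sized grey device with a square white plate is a stirrer, not the balance.)
- rod0: one of five like white porcelain grinding rods, 20 mm thick, 80 mm long with round ends, about 55 g. Origin at its centre; y along the rod. At the start they lie across the ledges in the far part of the trough, this one in the lower layer, nearest the scoop.
- rod1: one of five like white porcelain grinding rods, 20 mm thick, 80 mm long with round ends, about 55 g. Origin at its centre; y along the rod. At the start they lie across the ledges in the far part of the trough, this one in the middle of the lower layer.
- rod2: one of five like white porcelain grinding rods, 20 mm thick, 80 mm long with round ends, about 55 g. Origin at its centre; y along the rod. At the start they lie across the ledges in the far part of the trough, this one in the lower layer, farthest from the scoop.
- rod3: one of five like white porcelain grinding rods, 20 mm thick, 80 mm long with round ends, about 55 g. Origin at its centre; y along the rod. At the start they lie across the ledges in the far part of the trough, this one on top, nearer the scoop.
- rod4: one of five like white porcelain grinding rods, 20 mm thick, 80 mm long with round ends, about 55 g. Origin at its centre; y along the rod. At the start they lie across the ledges in the far part of the trough, this one on top, farther from the scoop.
There are look-alikes about, which are no part of the job. Leave any brown or turquoise look-alike of the rod4 alone. What is shaped like the rod2 but blue is not meant.

How it is judged:
On the way, in this order (a step that is already met when the one before it is completed fails the run):
1. the scoop is raised clear of the trough's walls, heaped: the three lower rods in its bed and at least one of the upper two lying on them (z of scoop_grip in the frame of trough above 0.163 m and ((horizontal distance between rod3 and scoop_grip below 0.095 m and z of rod3 in the frame of scoop_grip between -0.09 and -0.067 m) or (horizontal distance between rod4 and scoop_grip below 0.095 m and z of rod4 in the frame of scoop_grip between -0.09 and -0.067 m)) and horizontal distance between each of rod0, rod1, rod2 and scoop_grip below 0.095 m and z of rod0 in the frame of scoop_grip between -0.108 and -0.091 m and z of rod1 in the frame of scoop_grip between -0.108 and -0.091 m and z of rod2 in the frame of scoop_grip between -0.108 and -0.091 m), for 0.2 s.
2. with the scoop still raised, the strike-off bar bears on an upper rod (z of scoop_grip in the frame of trough above 0.163 m and (contact force between bar and rod3 above 0.03 N or contact force between bar and rod4 above 0.03 N)).
3. the scoop, still raised and not yet over the pan, is level: the three lower rods in its bed, the upper two back in the trough (z of scoop_grip in the frame of trough above 0.163 m and horizontal distance between scoop_grip and pan above 0.1 m and horizontal distance between each of rod0, rod1, rod2 and scoop_grip below 0.095 m and z of rod0 in the frame of scoop_grip between -0.108 and -0.091 m and z of rod1 in the frame of scoop_grip between -0.108 and -0.091 m and z of rod2 in the frame of scoop_grip between -0.108 and -0.091 m and x of rod3 in the frame of trough between -0.172 and 0.06 m and y of rod3 in the frame of trough between -0.044 and 0.044 m and z of each of rod3, rod4 in the frame of trough below 0.06 m and x of rod4 in the frame of trough between -0.172 and 0.06 m and y of rod4 in the frame of trough between -0.044 and 0.044 m), for 0.1 s.
At the end, for the whole second after the job is handed in: The scoop stands upright (within 6 degrees) on the balance pan, the middle of its base within 35 mm of the pan's centre along and across the scoop, with the three lower rods in one level layer in its bed; the two upper rods lie in the trough (x of pan in the frame of scoop_grip between 0.008 and 0.078 m and y of pan in the frame of scoop_grip between -0.035 and 0.035 m and z of pan in the frame of scoop_grip between -0.118 and -0.106 m and angle between scoop_grip's own z axis and vertical below 0.1 rad and horizontal distance between each of rod0, rod1, rod2 and scoop_grip below 0.095 m and z of rod0 in the frame of scoop_grip between -0.108 and -0.091 m and z of rod1 in the frame of scoop_grip between -0.108 and -0.091 m and z of rod2 in the frame of scoop_grip between -0.108 and -0.091 m and x of rod3 in the frame of trough between -0.172 and 0.06 m and y of rod3 in the frame of trough between -0.044 and 0.044 m and z of each of rod3, rod4 in the frame of trough below 0.06 m and x of rod4 in the frame of trough between -0.172 and 0.06 m and y of rod4 in the frame of trough between -0.044 and 0.044 m); the robot touches nothing.
It also fails if it takes over 64 s, if anything falls off the work surface, if the arm or the gripper's body presses on something with over 40 N, if the wrist force passes 120 N, or if a joint passes its speed limit or range.

## Working session

There is one attempt and no reset: what is moved stays moved. The work goes in short steps, Python scripts to look and compute and a tool call to move; the robot and the scene stay as the last step left them, time stands still between calls to the robot, and variables do not carry over. Pictures are saved under pics/ and viewed, and the job is handed in when it is done.

Besides the shell and the picture viewer there is one more tool, called after "Request:" in YAML: its name, and indented under it one key for each argument. servo_tool: Moves the arm, as the interface text tells. Its arguments: {"type":"object","properties":{"targets":{"type":"array","items":{"type":"number"}},"fingers":{"type":"number"}},"required":["targets"]}

```bash
mkdir -p pics
cat > h.py <<'E'
import numpy as np, cv2
from bench import telemetry, cams, workorder, spotter, ctrl
from scipy.spatial.transform import Rotation as Ro
def pose():
    o=telemetry.get_obs(); q=o['eef_rot']; return np.array(o['eef_pos']),Ro.from_quat([q[1],q[2],q[3],q[0]]).as_matrix()
def cam(n):
    p,R=pose(); im,d=cams.camera(n); P=cams.camera_params(n); K=np.array(P['intrinsics'])
    if n=='wrist':
        M=np.array(P['mount']); T=np.eye(4);T[:3,:3]=R;T[:3,3]=p; M=T@M; Rc=M[:3,:3];tc=M[:3,3]
    else:
        Rc=np.array(P['R']).T; tc=-Rc@np.array(P['t'])
    return im,d,K,Rc,tc
def cloud(d,K,Rc,tc):
    v,u=np.mgrid[:d.shape[0],:d.shape[1]]
    c=np.stack([(u-K[0,2])/K[0,0]*d,(v-K[1,2])/K[1,1]*d,d],-1)
    w=c@Rc.T+tc; w[d<=0]=np.nan; return w
E
cat > a.py <<'E'
from h import *
print(telemetry.get_obs(), ctrl.nose_length)
for n in ['scene','side','wrist']:
    im,d,K,Rc,tc=cam(n); cv2.imwrite(f'pics/{n}0.png',im); np.savez(f'{n}0.npz',im=im,d=d,w=cloud(d,K,Rc,tc),K=K,Rc=Rc,tc=tc)
    print(n,tc)
E
python3 a.py
```

```text
{'time_s': 0.0, 'q': array([-2.06328716e-01,  1.81525442e-01,  1.60800906e+00,  1.36913878e-05,
        1.35381128e+00, -2.06307164e-01]), 'dq': array([-0.00040413, -0.00038097, -0.0023505 , -0.00127824,  0.00012452,
       -0.0014729 ]), 'joint_efforts': array([ 3.41415571e-04, -4.44869328e+01, -3.51340663e+01, -2.51131587e-04,
        9.11703974e-03,  3.43231875e-05]), 'eef_pos': array([5.74488328e-01, 1.12105082e-04, 2.55392385e-01]), 'eef_rot': array([ 0.49947232,  0.49967069,  0.50051504, -0.50034118]), 'wrist_force': array([ 0.44783843, -1.01782979,  0.67930562]), 'torque': array([0.00090494, 0.04739393, 0.00304796]), 'opening': 1.0009033493139436} 0.025
scene [1.03855818 0.04510432 0.81130206]
side [ 0.38569702 -0.56400499  0.8359377 ]
wrist [0.57499262 0.07116821 0.37141416]
```

View pics/scene0.png

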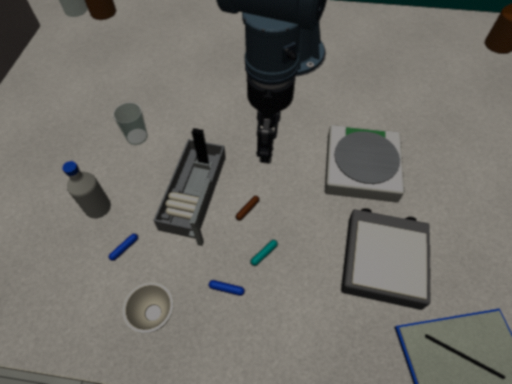

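View pics/side0.png

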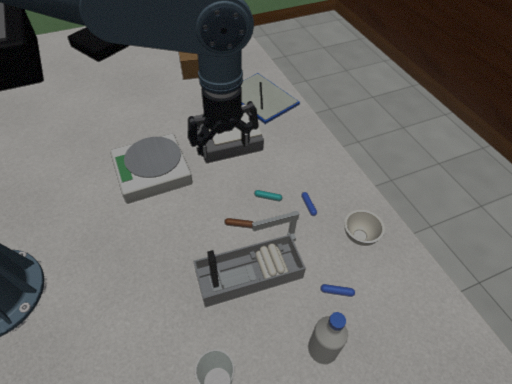

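View pics/wrist0.png

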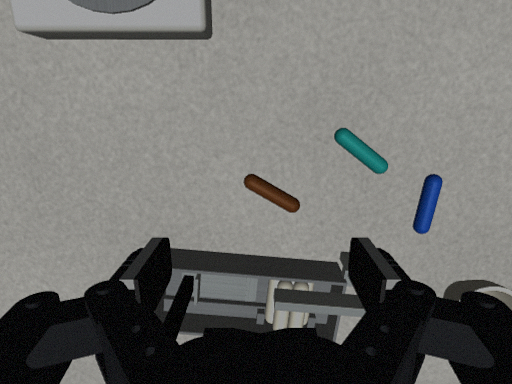

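The scene image shows the trough at about (190,190), with the white rods at (180,205) and the black handle at (200,147). The balance's round pan is at (367,157) and the stirrer at (388,255). The blue, brown and turquoise rods lie apart from these. Next I measure.

```bash
cat > b.py <<'E'
from h import *
for n in ['scene','side']:
    f=np.load(n+'0.npz'); w=f['w']; im=f['im'].astype(int)
    z=w[...,2]; x=w[...,0]; y=w[...,1]
    reg=(y<-0.04)&(y>-0.26)&(x>0.35)&(x<0.75)
    # rims
    m=reg&(abs(z-0.05)<0.004)
    pts=w[m][:,:2].astype(np.float32); print(n,'rim',len(pts),cv2.minAreaRect(pts))
    m=reg&(z>0.105)&(z<0.16); 
    k,lab,st,ce=cv2.connectedComponentsWithStats(m.astype(np.uint8))
    for i in range(1,k):
        if st[i,4]>15:
            p=w[lab==i]; print(' hi',ce[i],st[i,4],p.min(0),p.max(0),np.median(p,0))
            print('   ',cv2.minAreaRect(p[:,:2].astype(np.float32)))
    wh=reg&(im.min(-1)>170)&(z<0.08)&(z>0.015)
    if wh.sum(): print(' rods',wh.sum(),w[wh].min(0),w[wh].max(0),w[wh].mean(0))
    # pan
    m=(y>0.05)&(y<0.4)&(x<0.75)&(x>0.3)&(abs(z-0.065)<0.006)
    k,lab,st,ce=cv2.connectedComponentsWithStats(m.astype(np.uint8))
    for i in range(1,k):
        if st[i,4]>100:
            p=w[lab==i]; print(' pan',ce[i],st[i,4],np.median(p[:,2]),cv2.minAreaRect(p[:,:2].astype(np.float32)),cv2.minEnclosingCircle(p[:,:2].astype(np.float32)))
E
python3 b.py; python3 -c "
import cv2
a=cv2.imread('pics/scene0.png')[110:250,130:290]
b=cv2.imread('pics/side0.png')[190:310,180:320]
cv2.imwrite('pics/c1.png',cv2.resize(a,None,fx=4,fy=4,interpolation=2)); cv2.imwrite('pics/c2.png',cv2.resize(b,None,fx=5,fy=5,interpolation=2))"
```

```text
scene rim 864 ((0.5642089247703552, -0.17546316981315613), (0.11307459324598312, 0.25815844535827637), 85.94735717773438)
 hi [197.99324324 134.7027027 ] 148 [ 0.46817794 -0.18518937  0.10530204] [ 0.48393795 -0.15909417  0.13870904] [ 0.47991372 -0.1708205   0.12815384]
    ((0.47580111026763916, -0.17200538516044617), (0.025828860700130463, 0.014298572205007076), 85.13311767578125)
 hi [200.14634146 202.52439024] 328 [ 0.58787519 -0.13979844  0.10506699] [ 0.70017376 -0.11978385  0.12293841] [ 0.65061321 -0.12834865  0.11917089]
    ((0.6439309120178223, -0.12978334724903107), (0.011935044080018997, 0.11283943057060242), 85.30653381347656)
 pan [366.94471243 157.24489796] 2695 0.06638187295597886 ((0.4385877251625061, 0.22597897052764893), (0.1536603569984436, 0.1551654189825058), 84.05057525634766) ((0.4375261068344116, 0.22649264335632324), 0.07949420064687729)
 pan [390.0704089  255.37938543] 4133 0.06409405041409588 ((0.6870220303535461, 0.2729022204875946), (0.14481540024280548, 0.13674795627593994), 85.51041412353516) ((0.6877167820930481, 0.2719387412071228), 0.0977480709552
[... 401 characters left out ...]
5 258.921875 ] 128 [ 0.46666251 -0.19045509  0.10536476] [ 0.48237576 -0.16202806  0.13858542] [ 0.47352984 -0.1832329   0.1344285 ]
    ((0.4743591248989105, -0.17646758258342743), (0.02803925611078739, 0.014010337181389332), 84.43061065673828)
 pan [226.90816327 136.43537415] 294 0.06343103241487985 ((0.6585772037506104, 0.22043848037719727), (0.04741164669394493, 0.08849293738603592), 89.38111114501953) ((0.6570445895195007, 0.2211613804101944), 0.04598502069711685)
 pan [151.81116585 156.89217296] 1827 0.06552078972982933 ((0.4388805031776428, 0.2231597602367401), (0.15564391016960144, 0.1539897620677948), 44.6336555480957) ((0.4383237063884735, 0.22387613356113434), 0.07929634302854538)
```

View pics/c1.png

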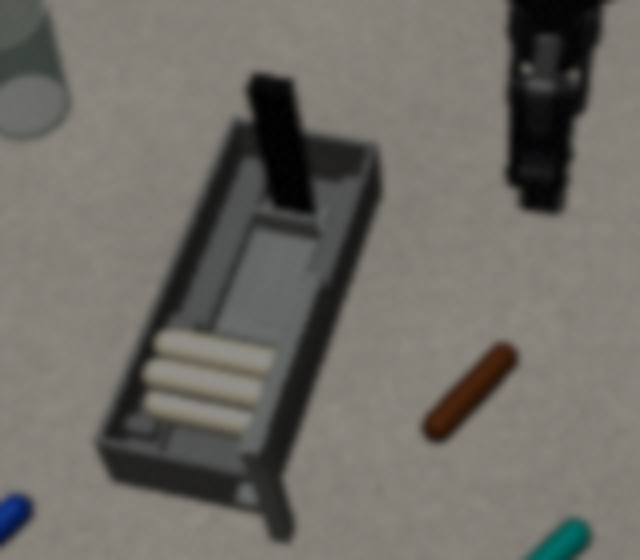

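View pics/c2.png

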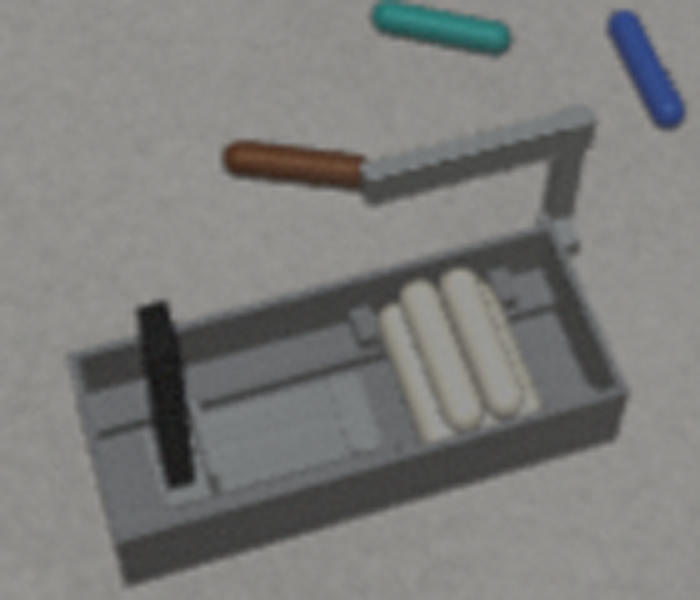

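```bash
cat > c.py <<'E'
from h import *
from scipy.optimize import least_squares
for n in ['scene','side']:
    f=np.load(n+'0.npz'); w=f['w']; x,y,z=w[...,0],w[...,1],w[...,2]
    reg=(y<-0.04)&(y>-0.27)&(x>0.40)&(x<0.72)
    rim=w[reg&(z>0.046)&(z<0.054)][:,:2]; bar=w[reg&(z>0.114)&(z<0.125)&(x>0.55)][:,:2]
    def loc(P,p): c,s=np.cos(p[2]),np.sin(p[2]); d=P-p[:2]; return np.c_[d@[c,s],d@[-s,c]]
    def res(p):
        q=loc(rim,p); q=q-[-.056,0]; r=np.max(abs(q)-[.118,.046],axis=1)
        b=loc(bar,p)-[.026,.059]; rb=np.clip(abs(b)-[.056,.005],0,None).max(1)
        return np.r_[np.clip(abs(r)-.002,0,None),rb]
    def resb(p):
        b=loc(bar,p)-[.026,.059]; return np.r_[(np.clip(abs(b)-[.056,.005],0,None)).max(1), ((b.min(0)+b.max(0))/2)*3]
    s=least_squares(res,[.613,-.188,-.08],loss='soft_l1',f_scale=.001); p=s.x
    h=w[reg&(z>0.125)&(z<0.145)&(x<0.55)][:,:2]; (c,_,a)=cv2.minAreaRect(h.astype(np.float32))
    print(n,p,np.degrees(p[2]),'bar only',least_squares(resb,p).x,'handle trough',loc(np.array([c]),p),'ang',a, c)
cams.camera('scene'); print(spotter.search_frame('scene','scoop_grip'),spotter.search_frame('scene','trough')[:1])
E
python3 c.py
```

```text
scene [ 0.61338231 -0.18514406 -0.08978734] -5.1444354094914315 bar only [ 0.61279931 -0.18588347 -0.08991281] handle trough [[-0.13843201  0.00091977]] ang 85.27947998046875 (0.47559040784835815, -0.17181524634361267)
side [ 0.61349858 -0.18867911 -0.09382443] -5.375743648503285 bar only [ 0.61299942 -0.18944678 -0.08589204] handle trough [[-0.13963367 -0.00086186]] ang 84.3857192993164 (0.47439831495285034, -0.17645534873008728)
[{'pixel': [199.8, 164.9], 'score': 0.83}] [{'pixel': [184.1, 190.5], 'score': 0.78}]
```

Request:
servo_tool:
  targets: [0, 0, 0, 0.09, 0, -18, 40, 0, 0, -18, 40, 0, 0, -18, 40, 0, 0, -18, 40, 0]
  fingers: 85

```text
time_s: 0.8
eef_pos: [0.488, -0.1539, 0.2563]
eef_rot: [0.477, 0.522, 0.477, -0.522]
wrist_force: [0.0, -0.2, -0.3]
opening: 0.997
```

Request:
servo_tool:
  targets: [15, -6, 12, 0, 15, -5.5, 10.4, 0, 0, 0, 0, 0, 0, 0, 0, 0, 0, 0, 0, 0]

```text
time_s: 1.3
eef_pos: [0.4762, -0.1738, 0.2272]
eef_rot: [0.478, 0.522, 0.477, -0.522]
wrist_force: [0.3, 0.1, 0.4]
opening: 0.994
```

```bash
cat > d.py <<'E'
from h import *
import sys
t=sys.argv[1]
p,R=pose(); o=telemetry.get_obs(); print(o['time_s'],p,R[:,1],o['wrist_force'],o['opening'])
for n in sys.argv[2:]:
    im,d,K,Rc,tc=cam(n); np.savez(f'{n}{t}.npz',im=im,d=d,w=cloud(d,K,Rc,tc),K=K,Rc=Rc,tc=tc); cv2.imwrite(f'pics/{n}{t}.png',im)
E
python3 d.py 1 wrist
python3 - <<'E'
from h import *
f=np.load('wrist1.npz'); w=f['w']; x,y,z=w[...,0],w[...,1],w[...,2]
v=f['im'].max(-1)
m=(z>.125)&(z<.145)&(y<-.14)&(y>-.21)&(x>.44)&(x<.51)
P=w[m]; print(len(P),np.median(P,0),cv2.minAreaRect(P[:,:2].astype(np.float32)),np.argwhere(m).mean(0))
b=w[(z>.114)&(z<.124)&(x>.56)&(x<.72)&(y>-.2)][:,:2].astype(np.float32); print(len(b),cv2.minAreaRect(b))
E
```

```text
1.3 [ 0.47621    -0.17380935  0.22716401] [ 0.99601676 -0.08915787  0.00122063] [0.34735209 0.0568893  0.42053383] 0.9943834375603355
672 [ 0.47474652 -0.17256598  0.13314735] ((0.47475600242614746, -0.17381587624549866), (0.02591846138238907, 0.014012595638632774), 83.96041107177734) [198.4047619  257.18452381]
1488 ((0.6272946000099182, -0.12974105775356293), (0.009557405486702919, 0.07817774266004562), 84.96554565429688)
```

View pics/wrist1.png

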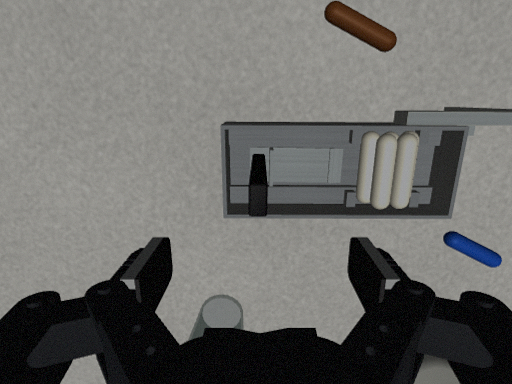

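The wrist view shows the handle at (258,185) standing between the jaws, with the stack at (388,170). TCP and handle agree in y, and x is off by 1.4 mm. I'll descend.

Request:
servo_tool:
  targets: [26, -1.4, 0, 0, 26, 0, 0, 0, 26, 0, 0, 0, 26, 0, 0, 0, 0, 0, 0, 0]

```text
time_s: 1.85
eef_pos: [0.4725, -0.1721, 0.1196]
eef_rot: [-0.475, -0.521, -0.479, 0.522]
wrist_force: [-0.4, -0.1, -0.7]
opening: 0.991
```

Request:
servo_tool:
  targets: [0, 0, 0, 0, 0, 0, 0, 0, 0, 0, 0, 0, 0, 0, 0, 0, 0, 0, 0, 0]
  fingers: 0

```text
time_s: 2.35
eef_pos: [0.4746, -0.1743, 0.1232]
eef_rot: [0.478, 0.522, 0.476, -0.522]
wrist_force: [0.6, -0.2, 1.4]
opening: 0.155
```

Request:
servo_tool:
  targets: [0, 0, 0, 0, 0, 0, 0, 0, 0, 0, 0, 0, 0, 0, 0, 0, 0, 0, 0, 0]

```text
time_s: 2.85
eef_pos: [0.4747, -0.1744, 0.1232]
eef_rot: [0.478, 0.522, 0.476, -0.522]
wrist_force: [-0.4, 0.6, 6.2]
opening: 0.158
```

```bash
python3 d.py 2 side wrist
python3 - <<'E'
from h import *
a=cv2.imread('pics/side2.png')[170:310,170:330]
b=cv2.imread('pics/wrist2.png')
cv2.imwrite('pics/c3.png',np.hstack([cv2.resize(a,(400,350)),cv2.resize(b,(400,300))[:, :] if 0 else cv2.copyMakeBorder(cv2.resize(b,(400,300)),0,50,0,0,0)]))
E
```

```text
2.85 [ 0.47468064 -0.17444614  0.12318663] [ 0.99594875 -0.08991071  0.00146812] [-0.38607569  0.61297528  6.16805381] 0.15811170804923674
```

View pics/c3.png

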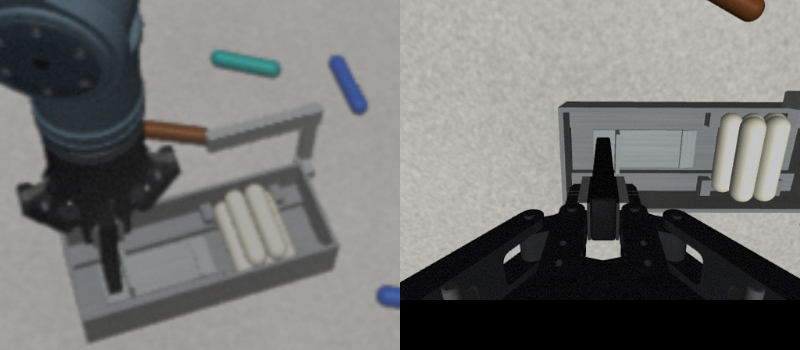

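```bash
sed -e "s/for n in .*/for n in ['wrist1','wrist2']:/" -e "s/f=np.load(n+'0.npz')/f=np.load(n+'.npz')/" -e '/^cams/d' -e 's/    h=w.*/    c=np.array([.4747,-.1744]);a=0/' c.py > c2.py; python3 c2.py
```

```text
wrist1 [ 0.61304567 -0.18822364 -0.09589685] -5.494484881942729 bar only [ 0.5957328  -0.18605836 -0.09621533] handle trough [[-0.13903364  0.00051353]] ang 0 [ 0.4747 -0.1744]Traceback (most recent call last):
  File "c2.py", line 16, in <module>
    print(n,p,np.degrees(p[2]),'bar only',least_squares(resb,p).x,'handle trough',loc(np.array([c]),p),'ang',a, c)
                                          ~~~~~~~~~~~~~^^^^^^^^
    return func(*args, **kwargs)
    vector_fun = VectorFunction(
        fun_wrapped,
    ...<6 lines>...
        workers=workers
    )
    self._update_fun()
    ~~~~~~~~~~~~~~~~^^
    self.f = self.fun_wrapped(xp_copy(self.x))
             ~~~~~~~~~~~~~~~~^^^^^^^^^^^^^^^^^
    return np.atleast_1d(self.fun(x))
                         ~~~~~~~~^^^
    return self.f(x, *self.args, **self.kwargs)
           ~~~~~~^^^^^^^^^^^^^^^^^^^^^^^^^^^^^^
  File "c2.py", line 13, in resb
    b=loc(bar,p)-[.026,.059]; return np.r_[(np.clip(abs(b)-[.056,.005],0,None)).max(1), ((b.min(0)+b.max(0))/2)*3]
                                                                                          ~~~~~^^^
    return umr_minimum(a, axis, None, out, keepdims, initial, where)
ValueError: zero-size array to reduction operation minimum which has no identity
```

Request:
servo_tool:
  targets: [-0.3, 4, 0, 0, 0, 9, 0, 0, 0, 9, 0, 0, 0, 9, 0, 0, 0, 9, 0, 0]

```text
time_s: 3.45
eef_pos: [0.5129, -0.1778, 0.1234]
eef_rot: [-0.476, -0.521, -0.478, 0.523]
wrist_force: [-12.2, 1.0, 13.4]
opening: 0.151
```

Request:
servo_tool:
  targets: [0, 7, 0, 0, 0, 7, 0, 0, 0, 7, 0, 0, 0, 7, 0, 0, 0, 6, 0, 0]

```text
time_s: 3.95
eef_pos: [0.5468, -0.1808, 0.1234]
eef_rot: [-0.476, -0.521, -0.478, 0.523]
wrist_force: [-14.5, 1.7, 14.8]
opening: 0.155
```

Request:
servo_tool:
  targets: [0, 5, 0, 0, 0, 4, 0, 0, 0, 3, 0, 0, 0, 0, 0, 0, 0, 0, 0, 0]

```text
time_s: 4.45
eef_pos: [0.5591, -0.1819, 0.1233]
eef_rot: [-0.477, -0.521, -0.477, 0.522]
wrist_force: [-6.1, 0.8, 9.0]
opening: 0.156
```

```bash
python3 d.py 3 side
python3 - <<'E'
from h import *
a=cv2.imread('pics/side3.png')[170:310,190:350]
cv2.imwrite('pics/c4.png',cv2.resize(a,(640,560),interpolation=2))
p,R=pose(); c=np.array([.61335,-.1875]);t=-.092
d=p[:2]-c; print(d@[np.cos(t),np.sin(t)],d@[-np.sin(t),np.cos(t)])
E
```

```text
4.45 [ 0.55905043 -0.18193092  0.12325532] [ 0.99596038 -0.08977763 -0.00170385] [-6.11777643  0.84469081  9.02204447] 0.15638027987428663
-0.05457449126883833 0.0005902972593262877
```

View pics/c4.png

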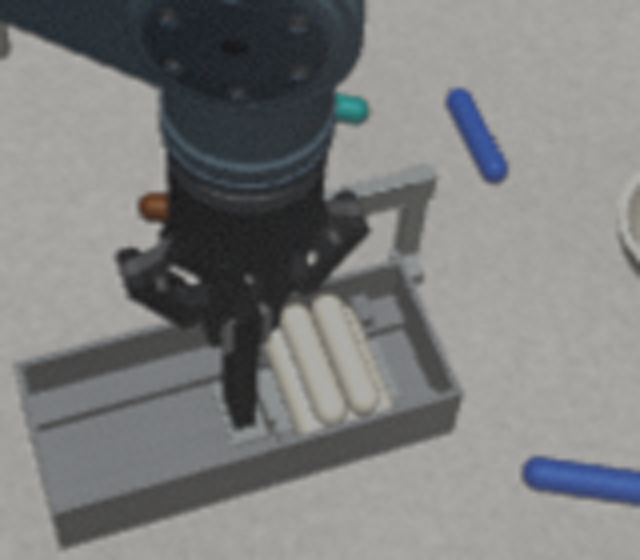

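Request:
servo_tool:
  targets: [-0.3, 1.5, 0, 0, -2, 0, 0, 0, -3, 0, 0, 0, -4, 0, 0, 0, -5, 0, 0, 0]

```text
time_s: 5.0
eef_pos: [0.5605, -0.1814, 0.1362]
eef_rot: [-0.476, -0.522, -0.478, 0.522]
wrist_force: [0.3, 1.3, -5.0]
opening: 0.155
```

Request:
servo_tool:
  targets: [-6, 0, 0, 0, -7, 0, 0, 0, -7, 0, 0, 0, -7, 0, 0, 0, -7, 0, 0, 0]

```text
time_s: 5.5
eef_pos: [0.5613, -0.1819, 0.1717]
eef_rot: [0.477, 0.522, 0.477, -0.522]
wrist_force: [-0.2, 0.6, -5.4]
opening: 0.156
```

Request:
servo_tool:
  targets: [-6, 0, 0, 0, -4, 0, 0, 0, -1.5, 0, 0, 0, 0, 0, 0, 0, 0, 0, 0, 0]

```text
time_s: 6.0
eef_pos: [0.561, -0.1818, 0.1821]
eef_rot: [-0.477, -0.522, -0.477, 0.522]
wrist_force: [0.5, -0.6, -6.0]
opening: 0.16
```

```bash
python3 d.py 4 side wrist
python3 - <<'E'
from h import *
a=cv2.imread('pics/side4.png')[150:310,190:350]; b=cv2.imread('pics/wrist4.png')
cv2.imwrite('pics/c5.png',np.hstack([cv2.resize(a,(400,400),interpolation=2),cv2.resize(b[:,100:],(400,400))]))
p,R=pose(); c=np.array([.61335,-.1875]);t=-.092; e=np.array([[np.cos(t),np.sin(t)],[-np.sin(t),np.cos(t)]])
d=p[:2]-c; print(e@d, p[2]-.006)
# scoop underside / tilt check & rods from side cloud
w=np.load('side4.npz')['w']; im=np.load('side4.npz')['im']
m=(im.min(-1)>120)&(w[...,2]>.06)&(w[...,2]<.13)&(w[...,1]<-.13)&(w[...,0]>.57)&(w[...,0]<.68)
q=w[m]; l=(q[:,:2]-c)@e.T; print(m.sum(),l.min(0),l.max(0),q[:,2].min(),q[:,2].max())
E
```

```text
6.0 [ 0.56100563 -0.18179353  0.18206437] [ 9.95945282e-01 -8.99594610e-02 -5.39947974e-04] [ 0.53787626 -0.55019773 -5.98765405] 0.1598370841806782
[-0.05266349  0.00091856] 0.17596434003611913
1390 [-0.04274762 -0.24317657] [0.06971247 0.061462  ] 0.06070286784417511 0.12992379488511407
```

View pics/c5.png

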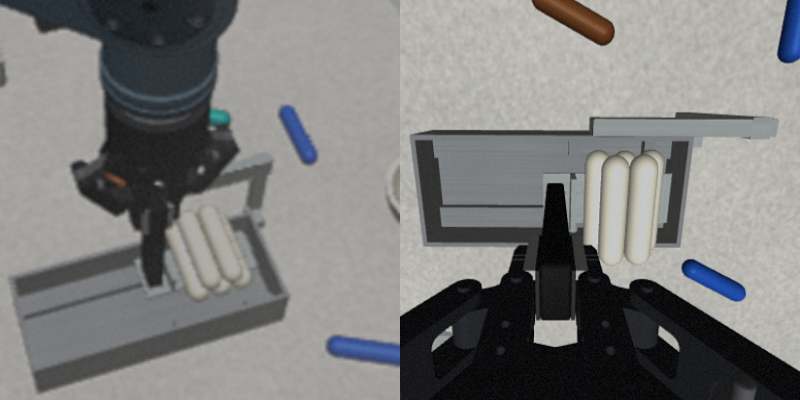

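The side and wrist views show the heaped scoop with two rods on top and three below (wrist crop around (625,205)), clear of the trough. Next is the strike-off.

Request:
servo_tool:
  targets: [-1, -2, 0, 0, 0, 0, -2, 0, 0, 0, -3, 0, 0, 0, -4, 0, 0, 0, -4, 0]

```text
time_s: 6.6
eef_pos: [0.5604, -0.1683, 0.1834]
eef_rot: [0.477, 0.522, 0.477, -0.522]
wrist_force: [0.7, 0.3, -5.1]
opening: 0.158
```

Request:
servo_tool:
  targets: [0, 0, -4, 0, 0, 0, -4, 0, 0, 0, -4, 0, 0, 0, -4, 0, 0, 0, -4, 0]

```text
time_s: 7.1
eef_pos: [0.5622, -0.1486, 0.1834]
eef_rot: [-0.477, -0.522, -0.477, 0.522]
wrist_force: [-0.4, -1.0, -5.3]
opening: 0.159
```

Request:
servo_tool:
  targets: [0, 0, -4, 0, 0, 0, -4, 0, 0, 0, -4, 0, 0, 0, -4, 0, 0, 0, -4, 0]

```text
time_s: 7.6
eef_pos: [0.564, -0.1284, 0.1833]
eef_rot: [0.477, 0.522, 0.477, -0.522]
wrist_force: [0.0, -1.3, -5.6]
opening: 0.157
```

```bash
python3 d.py 5 side wrist
python3 - <<'E'
from h import *
a=cv2.imread('pics/side5.png')[150:310,190:350]; b=cv2.imread('pics/wrist5.png')
cv2.imwrite('pics/c6.png',np.hstack([cv2.resize(a,(400,400),interpolation=2),cv2.resize(b[:,100:],(400,400))]))
p,R=pose(); c=np.array([.61335,-.1875]);t=-.092; e=np.array([[np.cos(t),np.sin(t)],[-np.sin(t),np.cos(t)]])
print(e@(p[:2]-c), p[2]-.006)
E
```

```text
7.6 [ 0.56397098 -0.12842929  0.18334308] [ 9.95953145e-01 -8.98738578e-02 -1.52782573e-04] [ 0.01151226 -1.26509023 -5.60683972] 0.15742923255903163
[-0.05454126  0.05470975] 0.17745437353859253
```

View pics/c6.png

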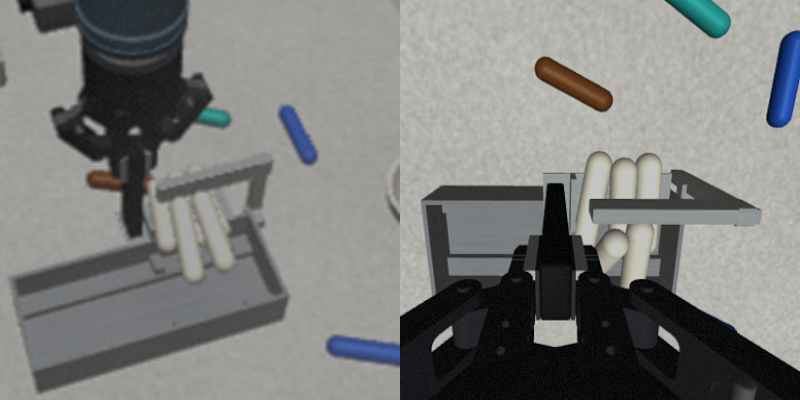

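The bar is holding the two upper rods back and the three lower ones pass beneath it. Carrying on.

Request:
servo_tool:
  targets: [0, 0, -4, 0, 0, 0, -4, 0, 0, 0, -4, 0, 0, 0, -4, 0, 0, 0, -4, 0]

```text
time_s: 8.2
eef_pos: [0.5659, -0.1086, 0.1835]
eef_rot: [0.477, 0.522, 0.477, -0.522]
wrist_force: [0.5, 0.5, -4.3]
opening: 0.159
```

Request:
servo_tool:
  targets: [0, 0, -4, 0, 0, 0, -4, 0, 0, 0, -4, 0, 0, 0, -4, 0, 0, 0, -4, 0]

```text
time_s: 8.7
eef_pos: [0.5676, -0.0887, 0.1834]
eef_rot: [0.477, 0.522, 0.477, -0.522]
wrist_force: [-0.2, 0.8, -4.4]
opening: 0.159
```

```bash
cat > e.py <<'E'
import sys,subprocess
t=sys.argv[1]
subprocess.run(['python3','d.py',t,'side','wrist'])
from h import *
a=cv2.imread(f'pics/side{t}.png')[120:300,190:370]; b=cv2.imread(f'pics/wrist{t}.png')
cv2.imwrite(f'pics/m{t}.png',np.hstack([cv2.resize(a,(400,400),interpolation=2),cv2.resize(b[:,100:],(400,400))]))
p,R=pose(); c=np.array([.61335,-.1875]);t=-.092; e=np.array([[np.cos(t),np.sin(t)],[-np.sin(t),np.cos(t)]])
print(e@(p[:2]-c), p[2]-.006)
E
python3 e.py 6
```

```text
8.7 [ 0.56761966 -0.08874655  0.18340439] [ 9.95953409e-01 -8.98710521e-02  3.59531402e-05] [-0.18540437  0.76059316 -4.38508035] 0.158992787810389
[-0.05468913  0.09437339] 0.17732819830894753
```

View pics/m6.png

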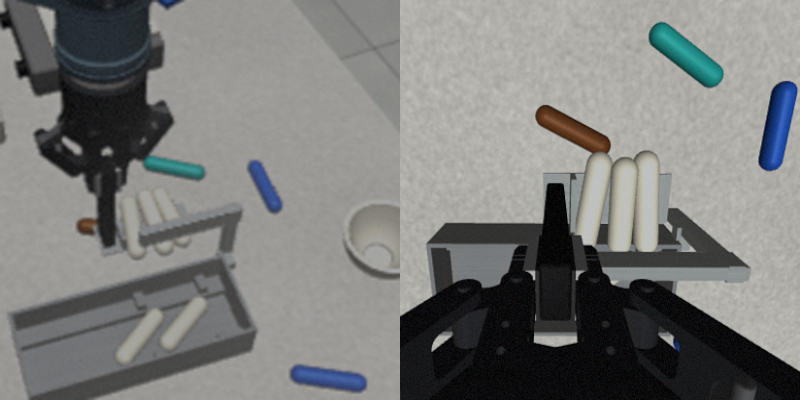

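Run:
```python
from h import *
f=np.load('side6.npz'); w=f['w']; im=f['im']
c=np.array([.61335,-.1875]);t=-.092; e=np.array([[np.cos(t),np.sin(t)],[-np.sin(t),np.cos(t)]])
l=(w[...,:2]-c)@e.T
m=(im.min(-1)>135)&(l[...,0]>-.17)&(l[...,0]<.06)&(abs(l[...,1])<.055)&(w[...,2]<.1)
k,lab,st,ce=cv2.connectedComponentsWithStats(m.astype(np.uint8))
for i in range(1,k):
    if st[i,4]>20: print(ce[i],st[i,4],l[lab==i].min(0),l[lab==i].max(0),l[lab==i].mean(0),w[lab==i][:,2].min(),w[lab==i][:,2].max())
# rods in scoop via wrist: heights
f=np.load('wrist6.npz'); w=f['w']; im=f['im']; p,R=pose()
m=(im.min(-1)>125)&(w[...,2]>.07)&(w[...,2]<.13); k,lab,st,ce=cv2.connectedComponentsWithStats(m.astype(np.uint8))
for i in range(1,k):
    if st[i,4]>50:
        g=(w[lab==i]-p)@R; print(ce[i],st[i,4],g.min(0),g.max(0))
```

```text
[271.93959732 264.66442953] 149 [-0.02914809 -0.03033184] [0.02984825 0.01678944] [-0.00056325 -0.00791267] 0.02124472176193981 0.03532822315270756
[252.21935484 270.58709677] 155 [-0.07774874 -0.03251132] [-0.01864633  0.01728829] [-0.04953269 -0.00841896] 0.022378977563478175 0.03618587048932842
[253.31797235 294.09677419] 217 [-0.16998233 -0.05497364] [ 0.05899553 -0.04832888] [-0.05981308 -0.05223073] -0.003538583553885366 0.004760444618288395
[342.43905536 195.92940579] 3938 [ 0.08742316  0.04319221 -0.03805825] [0.10490981 0.08275214 0.03739291]
[296.77003319 191.3428165 ] 2109 [ 0.09567597  0.01216444 -0.03745595] [0.10657128 0.04372503 0.03240135]
[388.27985075 262.83422175] 1876 [0.06418328 0.03281986 0.02968101] [0.06852008 0.13642681 0.04221196]
```

Request:
servo_tool:
  targets: [0, 0, -6, 0, 0, 0, -7, 0, 0, 0, -8, 0, 0, 0, -8, 0, 0, 0, -6, 0]

```text
time_s: 9.3
eef_pos: [0.5708, -0.0532, 0.1834]
eef_rot: [0.477, 0.522, 0.477, -0.522]
wrist_force: [-1.3, 0.8, -4.3]
opening: 0.154
```

Run:
```python
from h import *
# pan recheck and required moves
p,R=pose(); print(p,R)
```

```text
[ 0.57075941 -0.05320914  0.18338863] [[-2.70551555e-05  9.96001885e-01 -8.93322086e-02]
 [ 1.70418077e-04 -8.93322027e-02 -9.96001872e-01]
 [-9.99999985e-01 -4.21708087e-05 -1.67319829e-04]]
```

```bash
python3 e.py 7
python3 - <<'E'
from h import *
f=np.load('wrist7.npz'); w=f['w']; im=f['im']; p,R=pose()
g=(w-p)@R
m=(im.min(-1)>115)&(w[...,2]>.06)&(w[...,2]<.13)
for zz in [-.03,-.02,-.01,0,.01,.02]:
    s=m&(abs(g[...,2]-zz)<.002); q=g[s]; 
    print(zz,[(b,round(np.percentile(q[(q[:,1]>b/1e3)&(q[:,1]<=b/1e3+.004),0],10)*1e3,1)) for b in range(8,100,4) if ((q[:,1]>b/1e3)&(q[:,1]<=b/1e3+.004)).sum()>3])
E
```

```text
9.3 [ 0.57075941 -0.05320914  0.18338863] [ 9.96001885e-01 -8.93322027e-02 -4.21708087e-05] [-1.25759716  0.84950865 -4.28337014] 0.15436413102717025
[-0.05477694  0.12990196] 0.17736467482950152
-0.03 [(24, np.float64(99.1)), (28, np.float64(97.8)), (32, np.float64(97.1)), (36, np.float64(97.5)), (40, np.float64(97.9)), (44, np.float64(90.5)), (48, np.float64(89.1)), (52, np.float64(89.4)), (56, np.float64(91.1)), (60, np.float64(98.9)), (64, np.float64(97.6)), (68, np.float64(97.2)), (72, np.float64(97.1)), (76, np.float64(99.8))]
-0.02 [(8, np.float64(116.6)), (12, np.float64(96.6)), (16, np.float64(116.4)), (20, np.float64(102.8)), (24, np.float64(98.7)), (28, np.float64(97.2)), (32, np.float64(96.9)), (36, np.float64(98.1)), (40, np.float64(94.8)), (44, np.float64(90.7)), (48, np.float64(89.6)), (52, np.float64(89.8)), (56, np.float64(91.1)), (60, np.float64(98.4)), (64, np.float64(97.6)), (68, np.float64(97.1)), (72, np.float64(97.5)), (76, np.float64(99.2)), (84, np.float64(115.7)), (88, np.float64(116.4)), (92, np.float64(117.1))]
-0.01 [(8, np.float64(116.5)), (12, np.float6
[... 1289 characters left out ...]
oat64(96.3)), (60, np.float64(99.0)), (64, np.float64(99.6)), (68, np.float64(97.4)), (72, np.float64(96.9)), (76, np.float64(98.1)), (80, np.float64(100.4)), (84, np.float64(116.3)), (88, np.float64(116.2)), (92, np.float64(117.2))]
0.02 [(12, np.float64(97.1)), (16, np.float64(98.7)), (20, np.float64(97.2)), (24, np.float64(96.7)), (28, np.float64(97.2)), (32, np.float64(99.6)), (40, np.float64(110.3)), (44, np.float64(99.4)), (48, np.float64(97.4)), (52, np.float64(96.7)), (56, np.float64(97.7)), (60, np.float64(100.5)), (64, np.float64(99.4)), (68, np.float64(97.1)), (72, np.float64(97.0)), (76, np.float64(97.1)), (80, np.float64(100.5)), (88, np.float64(116.1)), (92, np.float64(117.2))]
```

View pics/wrist7.png

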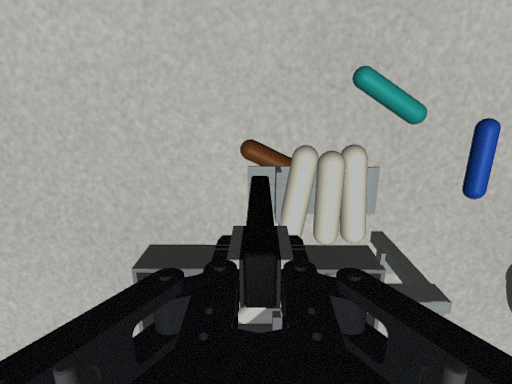

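Rod1 sits slightly wedged between its neighbours. Its centre is about -97 mm in the grip frame, within the band, and the other two are at about -101 mm. Both upper rods lie in the trough. I'll lift and carry gently to the balance.

Request:
servo_tool:
  targets: [-3, 0, 0, 0, -5, 0, 0, 0, -5, -1.2, -1.6, 0, -2, -2.4, -3.2, 0, 0, -3.6, -4.8, 0]

```text
time_s: 9.9
eef_pos: [0.5646, -0.0441, 0.1991]
eef_rot: [0.477, 0.522, 0.476, -0.522]
wrist_force: [0.2, 0.6, -5.2]
opening: 0.152
```

Request:
servo_tool:
  targets: [0, -4.8, -6.4, 0, 0, -6, -8, 0, 0, -6.6, -8.8, 0, 0, -7.2, -9.6, 0, 0, -7.2, -9.6, 0]

```text
time_s: 10.4
eef_pos: [0.5358, 0.0022, 0.1983]
eef_rot: [-0.477, -0.522, -0.477, 0.522]
wrist_force: [-0.2, 0.4, -4.5]
opening: 0.156
```

Request:
servo_tool:
  targets: [0, -7.2, -9.6, 0, 0, -7.2, -9.6, 0, 0, -7.2, -9.6, 0, 0, -7.2, -9.6, 0, 0, -7.2, -9.6, 0]

```text
time_s: 10.9
eef_pos: [0.5045, 0.053, 0.1984]
eef_rot: [0.477, 0.522, 0.477, -0.522]
wrist_force: [-0.3, 1.4, -4.2]
opening: 0.155
```

Request:
servo_tool:
  targets: [0, -7.2, -9.6, 0, 0, -7.2, -9.6, 0, 0, -7.2, -9.6, 0, 0, -7.2, -9.6, 0, 0, -7.2, -9.6, 0]

```text
time_s: 11.4
eef_pos: [0.4729, 0.104, 0.1984]
eef_rot: [-0.477, -0.522, -0.477, 0.522]
wrist_force: [0.9, 0.5, -5.1]
opening: 0.157
```

Request:
servo_tool:
  targets: [0, -7.2, -9.6, 0, 0, -7.2, -9.6, 0, 0, -7.2, -9.6, 0, 0, -7.2, -9.6, 0, 0, -7.2, -9.6, 0]

```text
time_s: 11.9
eef_pos: [0.4414, 0.155, 0.1984]
eef_rot: [0.477, 0.522, 0.477, -0.522]
wrist_force: [-0.2, -0.5, -3.9]
opening: 0.154
```

Request:
servo_tool:
  targets: [0, -7.2, -9.6, 0, 0, -6.6, -8.8, 0, 0, -6, -8, 0, 0, -4.8, -6.4, 0, 0, -3.6, -4.8, 0]

```text
time_s: 12.4
eef_pos: [0.4169, 0.1948, 0.1984]
eef_rot: [0.477, 0.522, 0.477, -0.522]
wrist_force: [0.5, 0.4, -3.8]
opening: 0.153
```

Request:
servo_tool:
  targets: [0, -3, -4, 0, 0, -2.4, -3.2, 0, 0, -1.8, -2.4, 0, 0, 0, 0, 0, 0, 0, 0, 0]

```text
time_s: 12.9
eef_pos: [0.411, 0.2043, 0.1984]
eef_rot: [0.477, 0.522, 0.477, -0.522]
wrist_force: [0.3, 0.1, -4.9]
opening: 0.154
```

```bash
cat > g.py <<'E'
import sys,subprocess
t=sys.argv[1]
subprocess.run(['python3','d.py',t,'wrist','scene','side'])
from h import *
p,R=pose()
for n in ['wrist','side','scene']:
    f=np.load(f'{n}{t}.npz'); w=f['w']; im=f['im']; x,y,z=w[...,0],w[...,1],w[...,2]
    g=(w-p)@R
    m=(x>.3)&(x<.56)&(y>.1)&(y<.33)&(abs(z-.065)<.005)
    q=w[m][:,:2].astype(np.float32)
    if len(q)>50: print(n,'pan',len(q),q.min(0),q.max(0),cv2.minEnclosingCircle(q))
    m=(im.min(-1)>115)&(z>.09)&(z<.13)&(g[...,1]>.01)&(g[...,1]<.09)
    for zz in [-.02,0,.02]:
        s=m&(abs(g[...,2]-zz)<.002); q=g[s]; 
        print(n,zz,[(b,round(np.percentile(q[(q[:,1]>b/1e3)&(q[:,1]<=b/1e3+.008),0],10)*1e3,1)) for b in range(16,90,8) if ((q[:,1]>b/1e3)&(q[:,1]<=b/1e3+.008)).sum()>3])
a=cv2.imread(f'pics/scene{t}.png')[70:250,270:450]; b=cv2.imread(f'pics/wrist{t}.png')
cv2.imwrite(f'pics/m{t}.png',np.hstack([cv2.resize(a,(400,400),interpolation=2),cv2.resize(b[:,100:],(400,400))]))
E
python3 g.py 8
```

```text
12.9 [0.41102765 0.20430714 0.19841029] [ 9.95950238e-01 -8.99060833e-02  1.43433781e-04] [ 0.30326406  0.07126363 -4.93417573] 0.1541794625467818
wrist pan 17028 [0.36120096 0.14817038] [0.5163672  0.30258346] ((0.4386747479438782, 0.22549296915531158), 0.0780411809682846)
wrist -0.02 [(24, np.float64(97.3)), (32, np.float64(96.8)), (40, np.float64(91.1)), (48, np.float64(89.7)), (56, np.float64(91.4)), (64, np.float64(97.2)), (72, np.float64(97.1))]
wrist 0 [(16, np.float64(99.2)), (24, np.float64(96.9)), (32, np.float64(97.8)), (40, np.float64(95.1)), (48, np.float64(93.1)), (56, np.float64(94.8)), (64, np.float64(97.2)), (72, np.float64(96.9)), (80, np.float64(101.5))]
wrist 0.02 [(16, np.float64(97.8)), (24, np.float64(97.0)), (32, np.float64(99.9)), (40, np.float64(98.6)), (48, np.float64(97.1)), (56, np.float64(98.1)), (64, np.float64(97.6)), (72, np.float64(97.2)), (80, np.float64(100.2))]
side pan 1054 [0.36101285 0.14432494] [0.5155045  0.30184934] ((0.43875396251678467, 0.22352482378482819), 0.07952578365802765)
side -0.02 [(48, np.float64(86.8)), (64, np.float64(94.8)), (72, np.float64(95.0))]
side 0 [(64, np.float64(94.9))]
side 0.02 [(48, np.float64(93.2)), (72, np.float64(94.1))]
scene pan 1595 [0.36128032 0.1486376 ] [0.5164956 0.3027532] ((0.4383232593536377, 0.22588811814785004), 0.0794069692492485)
scene -0.02 [(32, np.float64(93.6)), (48, np.float64(87.4))]
scene 0 [(48, np.float64(89.6)), (72, np.float64(94.4))]
scene 0.02 [(24, np.float64(91.9)), (48, np.float64(93.4)), (72, np.float64(92.7))]
```

View pics/m8.png

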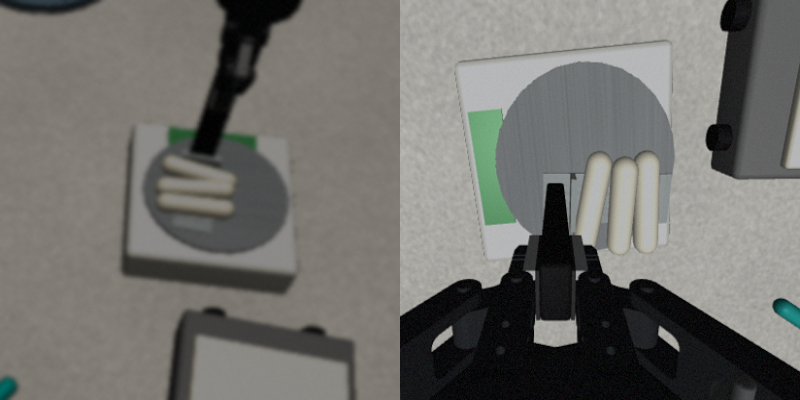

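Request:
servo_tool:
  targets: [0, -2, -3, 0, 0, -5, -7, 0, 0, -5.3, -7, 0, 0, -3.5, -4, 0, 0, -1.5, -2, 0]

```text
time_s: 13.55
eef_pos: [0.3951, 0.2296, 0.1984]
eef_rot: [-0.477, -0.522, -0.477, 0.522]
wrist_force: [0.5, -0.0, -4.0]
opening: 0.159
```

Request:
servo_tool:
  targets: [2, 0, 0, 0, 4, 0, 0, 0, 4, 0, 0, 0, 2.5, 0, 0, 0, 0, 0, 0, 0]

```text
time_s: 14.05
eef_pos: [0.3954, 0.2286, 0.1852]
eef_rot: [-0.477, -0.522, -0.477, 0.522]
wrist_force: [-0.7, 0.9, -4.7]
opening: 0.157
```

Request:
servo_tool:
  targets: [0.8, 0, 0, 0, 0.8, 0, 0, 0, 0.5, 0, 0, 0, 0, 0, 0, 0, 0, 0, 0, 0]

```text
time_s: 14.55
eef_pos: [0.3958, 0.2289, 0.1839]
eef_rot: [0.477, 0.522, 0.477, -0.522]
wrist_force: [0.3, 0.5, -3.9]
opening: 0.158
```

Request:
servo_tool:
  targets: [0.3, 0, 0, 0, 0.3, 0, 0, 0, 0, 0, 0, 0, 0, 0, 0, 0, 0, 0, 0, 0]

```text
time_s: 15.05
eef_pos: [0.3958, 0.2289, 0.1832]
eef_rot: [0.477, 0.522, 0.477, -0.522]
wrist_force: [-0.8, -0.2, -4.5]
opening: 0.154
```

```bash
python3 d.py 9
```

```text
15.05 [0.39576576 0.22888768 0.1832493 ] [ 9.95954925e-01 -8.98542549e-02  3.47192029e-05] [-0.79338678 -0.150739   -4.50356282] 0.1543034604149858
```

Request:
servo_tool:
  targets: [0.3, 0, 0, 0, 0.3, 0, 0, 0, 0.2, 0, 0, 0, 0, 0, 0, 0, 0, 0, 0, 0]

```text
time_s: 15.55
eef_pos: [0.3958, 0.229, 0.1832]
eef_rot: [0.477, 0.522, 0.477, -0.522]
wrist_force: [-4.3, -0.6, 6.2]
opening: 0.156
```

Request:
servo_tool:
  targets: [-0.4, 0, 0, 0, 0, 0, 0, 0, 0, 0, 0, 0, 0, 0, 0, 0, 0, 0, 0, 0]

```text
time_s: 16.05
eef_pos: [0.3958, 0.229, 0.1832]
eef_rot: [0.477, 0.522, 0.477, -0.522]
wrist_force: [-5.1, -0.1, 6.2]
opening: 0.156
```

Request:
servo_tool:
  targets: [0, 0, 0, 0, 0, 0, 0, 0, 0, 0, 0, 0, 0, 0, 0, 0, 0, 0, 0, 0]
  fingers: 60

```text
time_s: 16.55
eef_pos: [0.3959, 0.2288, 0.1828]
eef_rot: [0.477, 0.522, 0.477, -0.522]
wrist_force: [0.8, 0.1, 0.1]
opening: 0.702
```

```bash
python3 g.py 10
```

```text
16.55 [0.3958588  0.22883237 0.18275662] [ 9.95945348e-01 -8.99601521e-02  1.87174753e-04] [0.7648791  0.05729462 0.06531096] 0.7019756720365575
wrist pan 16593 [0.3611744 0.1472866] [0.51660985 0.30297884] ((0.43883299827575684, 0.22517919540405273), 0.07803335785865784)
wrist -0.02 [(40, np.float64(91.5)), (48, np.float64(90.1)), (56, np.float64(91.0))]
wrist 0 []
wrist 0.02 []
side pan 1213 [0.36117643 0.14493234] [0.51615846 0.30451235] ((0.43991324305534363, 0.22427769005298615), 0.08050834387540817)
side -0.02 [(48, np.float64(86.8))]
side 0 []
side 0.02 []
scene pan 1723 [0.35878322 0.14891888] [0.51670355 0.30267072] ((0.4376794993877411, 0.22572419047355652), 0.07916948944330215)
scene -0.02 [(48, np.float64(87.5))]
scene 0 [(48, np.float64(90.9))]
scene 0.02 []
```

View pics/m10.png

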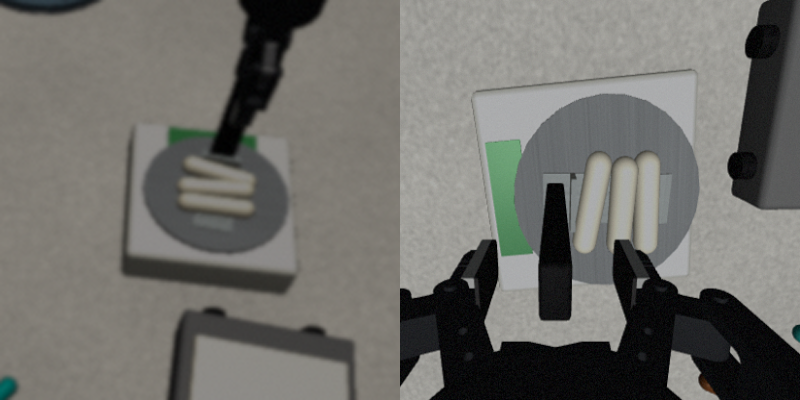

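Released: the handle stands at (555,250) between the open fingers, and the rods are unchanged. I'll retreat straight up.

Request:
servo_tool:
  targets: [-8, 0, 0, 0, -15, 0, 0, 0, -20, 0, 0, 0, -20, 0, 0, 0, -20, 0, 0, 0]

```text
time_s: 17.2
eef_pos: [0.3958, 0.2289, 0.2672]
eef_rot: [0.477, 0.522, 0.477, -0.522]
wrist_force: [0.5, 1.0, -0.0]
opening: 0.706
```

Request:
servo_tool:
  targets: [-20, 0, 0, 0, -10, 0, 0, 0, 0, 0, 0, 0, 0, 0, 0, 0, 0, 0, 0, 0]

```text
time_s: 17.7
eef_pos: [0.3952, 0.2287, 0.2946]
eef_rot: [-0.477, -0.521, -0.477, 0.523]
wrist_force: [0.8, 0.4, -0.4]
opening: 0.704
```

```bash
python3 d.py 11 wrist scene side
python3 - <<'E'
from h import *
f=np.load('wrist11.npz'); w=f['w']; im=f['im']; x,y,z=w[...,0],w[...,1],w[...,2]
h=w[(z>.186)&(z<.205)&(x<.43)&(y>.19)&(y<.27)&(x>.36)]
print('handle',len(h),cv2.minAreaRect(h[:,:2].astype(np.float32)),np.median(h[:,2]))
p=w[(abs(z-.065)<.005)&(x>.3)&(x<.56)&(y>.1)&(y<.33)][:,:2].astype(np.float32); print(cv2.minEnclosingCircle(p))
g0=np.array([.3958,.2289]);ex=np.array([.996,-.0899]);ey=np.array([.0899,.996]); l=np.stack([(w[...,:2]-g0)@ex,(w[...,:2]-g0)@ey],-1)
m=(im.min(-1)>115)&(z>.075)&(z<.13)
for b in range(16,90,8):
    print(b,[round(np.percentile(z[s],90)*1e3,1) if (s:=m&(l[...,0]>b/1e3)&(l[...,0]<=b/1e3+.008)&(abs(l[...,1]-yy)<.003)).sum()>5 else None for yy in (-.03,-.015,0,.015,.03)])
a=cv2.imread('pics/scene11.png')[70:250,270:450]; b=cv2.imread('pics/wrist11.png')
cv2.imwrite('pics/m11.png',np.hstack([cv2.resize(a,(400,400),interpolation=2),cv2.resize(b[:,100:],(400,400))]))
cv2.imwrite('pics/s11.png',cv2.resize(cv2.imread('pics/side11.png')[180:320,170:330],(640,560)))
E
```

```text
17.7 [0.39517125 0.22868513 0.29458862] [ 0.99594909 -0.08989844 -0.00191757] [ 0.75215241  0.38600538 -0.40303995] 0.7041580695124253
handle 609 ((0.3958752751350403, 0.22952628135681152), (0.025999799370765686, 0.013142745941877365), 84.63127136230469) 0.19321474243219858
((0.4385773539543152, 0.22504058480262756), 0.07798842340707779)
16 [np.float64(85.9), np.float64(85.4), np.float64(84.6), None, None]
24 [np.float64(86.5), np.float64(86.7), np.float64(86.7), np.float64(86.3), np.float64(85.8)]
32 [None, np.float64(84.2), np.float64(85.3), np.float64(86.0), np.float64(86.4)]
40 [np.float64(83.3), np.float64(85.3), np.float64(88.4), np.float64(90.6), np.float64(91.4)]
48 [np.float64(84.9), np.float64(87.3), np.float64(89.3), np.float64(91.9), np.float64(93.0)]
56 [np.float64(84.1), np.float64(86.8), np.float64(88.6), np.float64(91.2), np.float64(92.0)]
64 [np.float64(86.0), np.float64(86.5), np.float64(86.3), np.float64(86.2), np.float64(86.1)]
72 [np.float64(86.5), np.float64(86.5), np.float64(85.7), np.float64(85.8), np.float64(85.5)]
80 [np.float64(83.8), None, None, None, None]
88 [None, None, None, None, None]
```

View pics/m11.png

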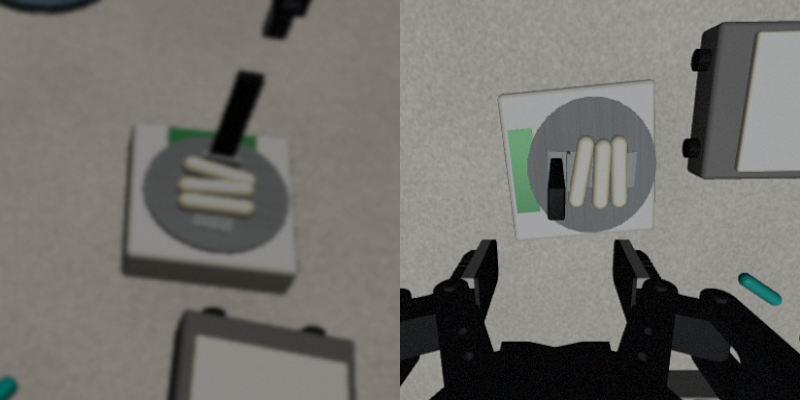

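View pics/s11.png

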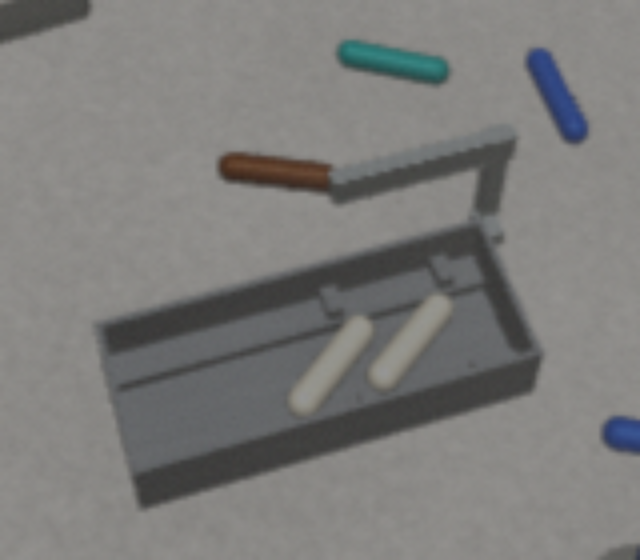

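```bash
python3 -c "
from h import *
print(workorder.hand_in())"
```

```text
the job is handed in; nothing more can be done
None
```

The scoop stands released on the balance pan with its three lower rods. I handed the job in at about 18 s of the 64 s allowed, and no verdict was reported.

**What I did:** I gripped the scoop, pushed it 86 mm under the stack and lifted it out with all five rods. I then drew it beneath the bar at about 40 mm/s, carried it to the pan, released it and raised the arm clear.

**Last checks before handing in:**
- **On the pan:** the pan's centre is about 43 mm ahead of the grip point along the scoop and within about 1 mm of it across. The handle top is at about 193 mm, as it should be for an upright scoop.
- **Upper rods:** both lie on the trough floor, well inside its walls, with their tops no higher than 36 mm.
- **Lower rods:** all three are in the bed. Two are at about -100 mm in the grip frame.
- **Not quite level:** the middle rod is slightly wedged, tilted up at its +y end, with its centre at about -97.5 mm. That is inside the -108 to -91 mm band, so I left it.
- **Camera disagreement:** the scene and side cameras differed by 2 to 4 mm in y. I went by the wrist camera close up.

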